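Release the latched key of the sieve shaker

TASK

One of the four identical keys on the sieve shaker's control unit has been left latched down, a few millimetres lower than the rest. With the fingertips tap each of the four keys lightly, one after another from your left to your right, touching one at a time and so lightly that no key goes home and the latched one is not yet released; then press the latched key fully in and let it go, so that it springs up and all four stand level. Do not press the other keys home, and leave everything else on the bench where it is, picking nothing up.

Things in the scene. Friction and masses are not known exactly. Their poses are not given: they have to be found in the camera images.
- unit: flat grey control unit of the sieve shaker, fixed on the bench: 210 mm (its x) by 310 mm (its y), its flat deck 60 mm above the bench. Origin on the bench under its centre; its x points away from the robot, its y to the robot's left along the key row; turned by up to 0.35 rad.
- slot_1 (a point): fixed point on the unit's deck (60 mm up) under the centre of key place 1; places 1 to 4 run from the robot's left to right, 52 mm apart, 30 mm nearer the robot than the unit's centre line. Any up key starts to give at 1.2 N and springs back (0.3 N more per mm, 4.8 N fully in)
- slot_2 (a point): fixed point on the unit's deck (60 mm up) under the centre of key place 2; places 1 to 4 run from the robot's left to right, 52 mm apart, 30 mm nearer the robot than the unit's centre line. The one latched key does not give below about 2.7 N; pushed 4 mm or more further (about 4 N, best to the stop) its catch lets go and it rises when let go
- slot_3 (a point): fixed point on the unit's deck (60 mm up) under the centre of key place 3; places 1 to 4 run from the robot's left to right, 52 mm apart, 30 mm nearer the robot than the unit's centre line
- slot_4 (a point): fixed point on the unit's deck (60 mm up) under the centre of key place 4; places 1 to 4 run from the robot's left to right, 52 mm apart, 30 mm nearer the robot than the unit's centre line
- key_a: one of the four identical white square keys (cap 34 by 34 mm, flat top); which key sits at which place varies. Origin at the centre of the cap's top face, z up. Moves straight down only: up, its top is 78 mm over the bench (18 mm over the deck); latched down 73 mm; fully in 66 mm. Spring: see slot_1 (up key) and slot_2 (latched key).
- key_b: one of the four identical white square keys (cap 34 by 34 mm, flat top); which key sits at which place varies. Origin at the centre of the cap's top face, z up. Moves straight down only: up, its top is 78 mm over the bench (18 mm over the deck); latched down 73 mm; fully in 66 mm. Spring: see slot_1 (up key) and slot_2 (latched key).
- key_c: one of the four identical white square keys (cap 34 by 34 mm, flat top); which key sits at which place varies. Origin at the centre of the cap's top face, z up. Moves straight down only: up, its top is 78 mm over the bench (18 mm over the deck); latched down 73 mm; fully in 66 mm. Spring: see slot_1 (up key) and slot_2 (latched key).
- key_d: one of the four identical white square keys (cap 34 by 34 mm, flat top); which key sits at which place varies. Origin at the centre of the cap's top face, z up. Moves straight down only: up, its top is 78 mm over the bench (18 mm over the deck); latched down 73 mm; fully in 66 mm. Spring: see slot_1 (up key) and slot_2 (latched key).
- jar: small clear sample jar with a black lid, 44 mm across, 55 mm tall, standing on the rear of the unit; origin under its centre; loose, not part of the job
- tin: small aluminium moisture tin, 52 mm across, 35 mm tall, standing on the rear of the unit; origin under its centre; loose, not part of the job
- stopper: dark rubber stopper, 26 mm across, 24 mm tall, standing on the unit in front of the key row; origin under its centre; loose, not part of the job
- mortar: white ceramic mortar bowl, 110 mm across, 60 mm tall, standing left of the unit; origin under its centre; loose, not part of the job
- pestle: cream ceramic pestle, 132 mm long, up to 30 mm thick, lying right of the unit; origin under its middle; loose, not part of the job
- pan: white enamel pan, 170 mm across, 40 mm tall, on the right of the bench; origin under its centre; loose, not part of the job
- sieve: empty steel sieve frame, a ring 150 mm across, 45 mm tall, on the left of the bench; origin under its centre; loose, not part of the job
- brush: sieve brush, 170 mm long, lying on the left of the bench; origin under its centre; loose, not part of the job

How it is judged:
On the way, in this order (a step that is already met when the one before it is completed fails the run):
1. the fingers tap the key at place 1 (far left) (((contact force between the fingers and key_a above 0.3 N and horizontal distance between key_a and slot_1 below 0.01 m) or (contact force between the fingers and key_b above 0.3 N and horizontal distance between key_b and slot_1 below 0.01 m) or (contact force between the fingers and key_c above 0.3 N and horizontal distance between key_c and slot_1 below 0.01 m) or (contact force between the fingers and key_d above 0.3 N and horizontal distance between key_d and slot_1 below 0.01 m))), for 0.04 s.
2. the fingers tap the key at place 2 (second from left) (((contact force between the fingers and key_a above 0.3 N and horizontal distance between key_a and slot_2 below 0.01 m) or (contact force between the fingers and key_b above 0.3 N and horizontal distance between key_b and slot_2 below 0.01 m) or (contact force between the fingers and key_c above 0.3 N and horizontal distance between key_c and slot_2 below 0.01 m) or (contact force between the fingers and key_d above 0.3 N and horizontal distance between key_d and slot_2 below 0.01 m))), for 0.04 s.
3. the fingers tap the key at place 3 (third from left) (((contact force between the fingers and key_a above 0.3 N and horizontal distance between key_a and slot_3 below 0.01 m) or (contact force between the fingers and key_b above 0.3 N and horizontal distance between key_b and slot_3 below 0.01 m) or (contact force between the fingers and key_c above 0.3 N and horizontal distance between key_c and slot_3 below 0.01 m) or (contact force between the fingers and key_d above 0.3 N and horizontal distance between key_d and slot_3 below 0.01 m))), for 0.04 s.
4. the fingers tap the key at place 4 (far right) (((contact force between the fingers and key_a above 0.3 N and horizontal distance between key_a and slot_4 below 0.01 m) or (contact force between the fingers and key_b above 0.3 N and horizontal distance between key_b and slot_4 below 0.01 m) or (contact force between the fingers and key_c above 0.3 N and horizontal distance between key_c and slot_4 below 0.01 m) or (contact force between the fingers and key_d above 0.3 N and horizontal distance between key_d and slot_4 below 0.01 m))), for 0.04 s.
5. the latched key is released: it has risen to the height of the others (height (world z) of each of key_a, key_b, key_c, key_d above 0.0765 m), for 0.2 s.
At the end, for the whole second after the job is handed in: all four keys stand up, level within 1.5 mm of the up height (top 78 mm above the bench) (all of step 5); the robot touches nothing.
It fails at once if a key that stands up is pushed in by more than 8 mm (the latched key cannot move that far) (distance of any of key_a, key_b, key_c, key_d from where it was at the start of the episode above 0.008 m).
It fails at once if a bystander is lifted, knocked over or pushed by more than 20 mm (distance of any of jar, tin, stopper, mortar, pestle, pan, sieve, brush from where it was at the start of the episode above 0.02 m or angle between any of jar, tin, stopper, mortar's own z axis and vertical above 0.5 rad).
It also fails if it takes over 58 s, if anything falls off the work surface, if the arm or the gripper's body presses on something with over 40 N, if the wrist force passes 120 N, or if a joint passes its speed limit or range.

ROBOT

A 6-joint arm with a two-finger parallel gripper is mounted at the origin on the work surface. World frame = base frame: x ahead of the robot, y to its left, z up, the work surface at z = 0. Lengths are in m, angles in rad, forces in N, time in s.
With the tool pointing down it reaches from about 0.375 to 0.975 m from the base axis. Payload 3.8 kg.
Tool frame: the origin (TCP) lies where the fingers leave the gripper's body, on its centre line; the fingertips stand 64 mm ahead of it and the grasp point (between the pads) lies 45 mm ahead of it (bot.hold_point_z is the distance from the TCP to the grasp point, in m); z points along the fingers, y is the line along which they close (so a half turn about z gives the same grasp; the last joint's range is limited). The gripper opens to 88 mm and grips with 3 to 60 N. Pads are 18 mm wide; open, the fingers measure 123 mm over their backs; the gripper's body (75 mm by 187 mm) begins 45 mm behind the grasp point.
Start: joints at [1.065, 0.264, 1.604, -0, 1.274, -0.037], TCP at [0.305, 0.602, 0.303] pointing down, gripper open.
Joint ranges: [-2.63, 2.63], [-0.94, 2.18], [0.31, 2.57], [-1.31, 4.45], [0, 2.66], [-2.55, 2.55]. Speed limits (rad/s): [2.57, 2.57, 3.14, 3.14, 3.14, 3.14].

INTERFACE

Orientations are given as a rotation vector (axis times angle).
In Python, from plant import bot gives the robot as it stands.
- The arm moves only by the tool servo_tool, never from a script. Its argument "plan" is a list of rows, each a list of 2 entries, a list of its own where there are three numbers: the shift along the tool's x, y, z in mm, then the turn about the tool's z in rad. A call has 1 to 8 rows; each row is the pose to reach, as a shift and turn from the pose commanded when the call began, along the tool's axes at that moment; what a row does not reach only later rows make up. A row lasts 1/12 s, in which the tool goes at most 41.7 mm and 7.16 degrees, less where a joint would pass 70% of its speed; a pose out of reach is approached as far as the arm can. A call with a gripper value outside its range is refused whole. "claw" is the closure in counts, from 0 (fully open) to 255 (shut), set as the call begins (left out, the last holds). The fingers move at their own pace and stop on an object; "grip_force" is the grip in N (left out, the last holds). Time passes only in rows, so rows that repeat a pose let the fingers close. It gives the time, the measured TCP pose, the force, the opening and the grip force at its end, in the units of the state.
- bot.get_obs(): the state, without advancing time (a new reading comes with each control period).
- bot.get_image(name): name is "side" or "top" or "wrist"; returns a dict with "img" (400x640x3 uint8, red, green, blue), "z_map" (400x640 float32, m along the optical axis (not along the pixel's ray), 0 where there is no reading), "camera_matrix" (3x3 intrinsics, pixels), "k1" (the pictures are not rectified: a ray, as slopes to the right and down, at radius r is drawn at 1 + k1 r^2 times it, then the intrinsics apply), "R" (3x3) and "t" (3): a world point X has camera coordinates R X + t. Camera axes: x right, y down, z forward; pixel columns grow to the right and rows downward; lengths in m; the calibration is good to about 2 mm. A picture is of the moment at which its call begins.
- bot.finish_job(): hands the job in; it is judged then, once.
The state is a dict: "t": time; "joint_pos": joint angles; "qd": joint speeds; "joint_efforts": joint torques, N m; "eef_pos": TCP position; "tcp_rot": TCP orientation; "wrist_force": force on the tool from outside, world axes, zero at the start; "wrist_torque": the same for the moment, N m; "width": finger opening in m; "gripper_force": force on a finger pad.
Only numpy, scipy, OpenCV 4.12 (cv2) and the standard library are available. Lean on these libraries where they do the work, as an engineer would, in place of code of your own. Each camera call takes 0.05 s, during which the arm holds its last target. There are 200 camera calls.

## Working session

There is one attempt and no reset: what is moved stays moved. The work goes in short steps, Python scripts to look and compute and a tool call to move; the robot and the scene stay as the last step left them, time stands still between calls to the robot, and variables do not carry over. Pictures are saved under pics/ and viewed, at most 10 in all, crops included, and the job is handed in when it is done.

Besides the shell and the picture viewer there is one more tool, called after "Emit:" as name(argument=value, ...), one argument or row to a line, values as JSON. servo_tool: Moves the arm, as the interface text tells. Its arguments: {"type":"object","properties":{"plan":{"type":"array"},"claw":{"type":"number"},"grip_force":{"type":"number"}},"required":["plan"]}

```bash
mkdir -p pics
cat > h.py <<'E'
import numpy as np, cv2
from plant import bot
def cloud(d):
    K=d["camera_matrix"];z=d["z_map"];h,w=z.shape
    u,v=np.meshgrid(np.arange(w),np.arange(h))
    p=np.stack([u,v],-1).reshape(-1,1,2).astype(np.float64)
    n=cv2.undistortPoints(p,np.array(K,float),np.array([d["k1"],0,0,0.])).reshape(h,w,2)
    c=np.dstack([n*z[...,None],z])
    return (c-np.array(d["t"]))@np.array(d["R"])
E
python3 - <<'E'
from h import *
d=bot.get_image("top");P=cloud(d);np.savez("top.npz",P=P,img=d["img"])
cv2.imwrite("pics/top.png",d["img"][...,::-1])
print(bot.get_obs()["eef_pos"],bot.get_obs()["tcp_rot"],bot.get_obs()["wrist_force"],bot.get_obs()["t"])
for r in range(0,400,50): print([tuple(np.round(P[r,c],2)) for c in range(0,640,160)])
E
```

```text
[0.30469636 0.6016985  0.30144611] [-0.72950808 -3.05511224  0.003228  ] [-0.44775318 -0.43803374 -0.1726162 ] 0.05
[(np.float64(1.37), np.float64(1.22), np.float64(-0.25)), (np.float64(1.75), np.float64(0.83), np.float64(-0.75)), (np.float64(1.76), np.float64(-0.0), np.float64(-0.75)), (np.float64(1.76), np.float64(-0.85), np.float64(-0.75))]
[(np.float64(1.17), np.float64(1.2), np.float64(-0.25)), (np.float64(1.47), np.float64(0.81), np.float64(-0.74)), (np.float64(1.47), np.float64(-0.0), np.float64(-0.74)), (np.float64(1.48), np.float64(-0.84), np.float64(-0.75))]
[(np.float64(1.19), np.float64(1.57), np.float64(-0.75)), (np.float64(0.86), np.float64(0.51), np.float64(0.0)), (np.float64(0.83), np.float64(0.01), np.float64(0.08)), (np.float64(0.86), np.float64(-0.49), np.float64(0.0))]
[(np.float64(0.64), np.float64(0.81), np.float64(0.2)), (np.float64(0.7), np.float64(0.5), np.float64(-0.0)), (np.float64(0.69), np.float64(0.01), np.float64(0.06)), (np.float64(0.7), np.float64(-0.48), np.float64(0.0))]
[(np.float64(0.51), np.float64(0.8), np.float64(0.2)), (np.float64(0.55), np.float64(0.49), np.float64(-0.0)), (np.float64(0.53), np.float64(0.01), np.float64(0.07)), (np.float64(0.55), np.float64(-0.47), np.float64(-0.0))]
[(np.float64(0.46), np.float64(1.48), np.float64(-0.75)), (np.float64(0.4), np.float64(0.48), np.float64(-0.0)), (np.float64(0.4), np.float64(0.01), np.float64(-0.0)), (np.float64(0.39), np.float64(-0.46), np.float64(0.0))]
[(np.float64(0.29), np.float64(0.46), np.float64(0.62)), (np.float64(0.26), np.float64(0.47), np.float64(0.0)), (np.float64(0.25), np.float64(0.01), np.float64(0.0)), (np.float64(0.25), np.float64(-0.45), np.float64(0.0))]
[(np.float64(0.23), np.float64(0.41), np.float64(0.68)), (np.float64(0.12), np.float64(0.46), np.float64(-0.0)), (np.float64(0.12), np.float64(0.01), np.float64(0.0)), (np.float64(0.11), np.float64(-0.44), np.float64(0.0))]
```

View pics/top.png

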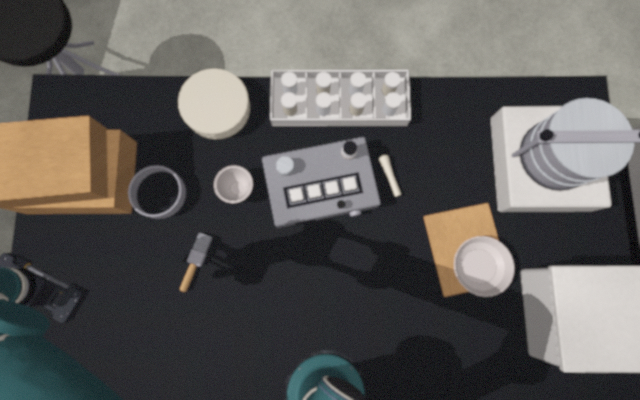

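The picture shows the unit at about (321,181). Its white keys are at about (296,195), (314,191), (331,187) and (349,184). The tin is at (285,165), the jar at (350,148) and the stopper at (342,204).

Run:
```python
from h import *
d=np.load("top.npz");P=d["P"];g=d["img"].min(2)
m=(g>150).astype(np.uint8);m[:172]=0;m[207:]=0;m[:,:284]=0;m[:,364:]=0
n,l,s,c=cv2.connectedComponentsWithStats(m)
C=[]
for i in range(1,n):
    if s[i,4]<20: continue
    q=P[l==i]; print(c[i],s[i,4],q.mean(0),np.median(q[:,2])); C.append(q.mean(0))
# deck footprint
R=P[120:240,250:390];mk=(abs(R[...,2]-.06)<.004)
pts=R[mk][:,:2].astype(np.float32);print(cv2.minAreaRect(pts),len(pts))
b=R[(R[...,2]>.082)&(R[...,2]<.2)];print("tall",b.min(0),b.max(0))
```

```text
[335.67857143 172.64285714] 28 [ 0.59545974 -0.02877282  0.14319046] 0.06036547755168449
[288.72058824 180.42647059] 68 [0.59383309 0.10259605 0.06044162] 0.06028337406877228
[349.07317073 183.33536585] 164 [ 0.58130869 -0.07077469  0.07542241] 0.07679285041566739
[331.33962264 187.27044025] 159 [ 0.56620312 -0.01920563  0.09299324] 0.07172649599223599
[313.54320988 190.53703704] 162 [0.56059757 0.0308827  0.07535127] 0.07686080852090267
[295.5875  194.13125] 160 [0.55025987 0.08188884 0.07561972] 0.07688851836216443
[324.70588235 204.2254902 ] 102 [ 5.21509958e-01 -4.55707730e-04  7.15956565e-02] 0.06002696029107389
((0.5888200998306274, 0.03541766107082367), (0.20950569212436676, 0.3606957197189331), 11.621648788452148) 5670
tall [ 0.50841216 -0.09132578  0.08200838] [0.69516071 0.13432962 0.12157572]
```

Place 3 is the latched key: its top reads 72 mm against 77 mm for the others. I'll work out the first shift in tool axes.

```bash
cat >> h.py <<'E'
from scipy.spatial.transform import Rotation as Ro
k1=np.array([.5503,.0819]);k4=np.array([.5813,-.0708])
y=(k1-k4)/np.linalg.norm(k1-k4);mid=(k1+k4)/2
K=[mid+y*.052*(1.5-i) for i in range(4)]
def go(i,z):
    o=bot.get_obs();R=Ro.from_rotvec(o["tcp_rot"]).as_matrix()
    d=np.array([*K[i],z])-o["eef_pos"]
    a=R.T@np.array([*y,0]);t=np.arctan2(a[1],a[0])-np.pi/2
    t=(t+np.pi/2)%np.pi-np.pi/2
    print("shift",np.round(R.T@d*1000,1),"turn",t,"F",o["wrist_force"],"z",o["eef_pos"],"t",o["t"],"w",o["width"])
E
python3 -c "
from h import *
print(K);go(0,.165)"
```

```text
[array([0.55028159, 0.08199069]), array([0.5606272 , 0.03103023]), array([ 0.5709728 , -0.01993023]), array([ 0.58131841, -0.07089069])]
shift [-453.9 -352.4  137.2] turn -0.6690789912114017 F [-0.44775318 -0.43803374 -0.1726162 ] z [0.30469636 0.6016985  0.30144611] t 0.05 w 0.08801619593757087
```

Emit:
servo_tool(
  plan=[
    [[-30,-23,0],-0.084],
    [[-60,-46,0],-0.168],
    [[-90,-69,0],-0.252],
    [[-120,-92,0],-0.336],
    [[-150,-115,0],-0.42],
    [[-180,-138,0],-0.504],
    [[-210,-161,0],-0.588],
    [[-240,-184,0],-0.669],
  ],
  claw=255,
)

```text
t: 0.72
eef_pos: [0.436, 0.3276, 0.302]
tcp_rot: [0.321, -3.124, 0.001]
wrist_force: [-0.2, -0.4, 0.2]
width: 0.0368
gripper_force: 0.0
```

```bash
python3 -c "
from h import *
go(0,.2)"
```

```text
shift [ -62.1 -263.7  102.1] turn 0.004346575476848358 F [-0.16931668 -0.42944049  0.21366996] z [0.43599929 0.32764122 0.30204143] t 0.7167 w 0.03678807732977121
```

Emit:
servo_tool(
  plan=[
    [[-8,-34,0],0],
    [[-16,-68,0],0],
    [[-24,-102,10],0],
    [[-32,-136,30],0],
    [[-40,-170,50],0.004],
    [[-48,-204,70],0.004],
    [[-56,-238,86],0.004],
    [[-62,-264,102],0.004],
  ],
)

```text
t: 1.38
eef_pos: [0.5492, 0.0807, 0.1991]
tcp_rot: [0.306, -3.125, 0.001]
wrist_force: [0.0, -0.3, 0.1]
width: 0.0005
gripper_force: 0.0
```

Run:
```python
from h import *
go(0,.148)
for n in ("wrist","side"):
    cv2.imwrite(f"pics/{n}1.png",bot.get_image(n)["img"][...,::-1])
```

```text
shift [-1.3  1.1 51.1] turn -0.005000609801042444 F [ 0.03446394 -0.27241064  0.07887985] z [0.54924864 0.08069843 0.19911976] t 1.3833 w 0.0005066856261878039
```

View pics/wrist1.png

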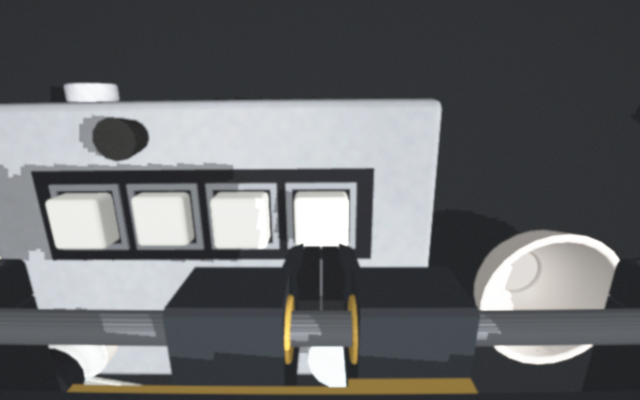

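The closed fingers are at (321,260), lined up with key 1 at (321,215). The other keys lie to the left at u≈240, 162 and 83. I'll check the key positions with the wrist depth.

Run:
```python
from h import *
d=bot.get_image("wrist");P=cloud(d);print([k.round(4) for k in K])
for u0,u1 in ((48,110),(130,190),(208,268),(292,350)):
    q=P[185:262,u0:u1].reshape(-1,3);q=q[(q[:,2]>.068)&(q[:,2]<.085)]
    zt=np.percentile(q[:,2],70);q=q[abs(q[:,2]-zt)<.002]
    r=cv2.minAreaRect((q[:,:2]*1000).astype(np.float32));print(len(q),zt,np.round(r[0],1),np.round(r[1],1),q[:,0].max(),q[:,0].min())
```

```text
[array([0.5503, 0.082 ]), array([0.5606, 0.031 ]), array([ 0.571 , -0.0199]), array([ 0.5813, -0.0709])]
2442 0.07786061877479855 [581.9 -70.6] [33.1 34.7] 0.6012161155084715 0.5633152267471092
2486 0.07303390711241298 [571.8 -19.9] [33.6 34.3] 0.5902069436327328 0.5527528750932361
2569 0.07796567353031558 [561.   30.4] [33.4 34. ] 0.5800613021476088 0.5424893171183219
2235 0.07801025918156562 [548.4  80.9] [28.7 33.2] 0.564990490225332 0.5324120643478951
```

Positions agree, and place 3 is confirmed latched at 73 mm. Lowering onto key 1.

Emit:
servo_tool(
  plan=[
    [[-1,1,25],0],
    [[-1,1,45],0],
    [[-1,1,52],0],
    [[-1,1,54],0],
    [[-1,1,55],0],
    [[-1,1,56],0],
    [[-1,1,57],0],
    [[-1,1,57],0],
  ],
)

```text
t: 2.2
eef_pos: [0.5506, 0.0847, 0.1448]
tcp_rot: [-0.308, 3.125, 0.0]
wrist_force: [0.2, -0.0, 0.4]
width: 0.0006
gripper_force: 0.0
```

```bash
python3 -c "
from h import *
go(0,.142)
bot.get_image('top')
go(0,.142)
bot.get_image('top')
go(0,.142)"
```

```text
shift [ 0.9 -2.6  2.8] turn -0.003792712543222665 F [ 0.17936234 -0.03862163  0.42640871] z [0.55063357 0.08467669 0.14479471] t 2.2 w 0.0006079461664069896
shift [ 0.8 -2.5  2.7] turn -0.003890365921933814 F [0.0097101  0.04636935 0.34446614] z [0.55055204 0.08457279 0.1447095 ] t 2.25 w 0.0003958831124136043
shift [ 0.7 -2.4  2.5] turn -0.003965391554697328 F [0.37153046 1.57583718 0.46022167] z [0.55045734 0.08449263 0.14454397] t 2.3 w 0.0007646975042288108
```

Emit:
servo_tool(
  plan=[
    [[0,-1,1],0],
    [[0,-2,2],0],
    [[0,-2,3],0],
    [[0,-2,3.5],0],
    [[0,-2,3.5],0],
    [[0,-2,3.5],0],
  ],
)

```text
t: 2.8
eef_pos: [0.5507, 0.0823, 0.1404]
tcp_rot: [-0.308, 3.126, -0.0]
wrist_force: [0.0, -0.9, 1.4]
width: 0.0003
gripper_force: 0.8
```

```bash
python3 -c "
from h import *
for i in range(3):
    bot.get_image('top'); go(0,.142)"
```

```text
shift [ 0.5 -0.2 -1.6] turn -0.004082987978181407 F [ 0.8953209  -0.58292357  1.94304611] z [0.55069695 0.08229989 0.14041322] t 2.85 w 0.0005291636533670303
shift [ 0.5 -0.2 -1.6] turn -0.004028593505964961 F [ 1.60454913 -0.80483276  1.22811628] z [0.55069611 0.08229233 0.14044557] t 2.9 w 0.0004542816354641543
shift [ 0.4 -0.2 -1.6] turn -0.004055389330664516 F [ 1.46319248 -1.06765977  1.07257292] z [0.55067323 0.08228463 0.14041624] t 2.95 w 0.00029755173031855407
```

Key 1 is tapped at about 1.5 N. Moving on to key 2.

Emit:
servo_tool(
  plan=[
    [[0,0,-8],0],
    [[0,0,-16],0],
    [[0,-18,-18],0],
    [[0,-36,-18],0],
    [[0,-52,-18],0],
    [[0,-52,-18],0],
    [[0,-52,-10],0],
    [[0,-52,-5],0],
  ],
)

```text
t: 3.62
eef_pos: [0.5604, 0.0318, 0.145]
tcp_rot: [-0.307, 3.126, 0.001]
wrist_force: [-0.8, -0.1, -0.4]
width: 0.0007
gripper_force: 0.0
```

Emit:
servo_tool(
  plan=[
    [[0,0,0],0],
    [[0,0,0],0],
    [[0,0,0],0],
  ],
)

```text
t: 3.87
eef_pos: [0.5602, 0.032, 0.1449]
tcp_rot: [0.309, -3.126, -0.0]
wrist_force: [-0.8, -0.3, -0.9]
width: 0.0005
gripper_force: 0.0
```

```bash
python3 -c "
from h import *
go(1,.1405)"
```

```text
shift [-0.2 -1.1  4.4] turn -0.003201625257563512 F [-0.81577137 -0.33328735 -0.87417694] z [0.56017671 0.03204256 0.14485501] t 3.8667 w 0.0005202063845026635
```

Emit:
servo_tool(
  plan=[
    [[0,-1,1],0],
    [[0,-1,2],0],
    [[0,-1,3],0],
    [[0,-1,4],0],
    [[0,-1,4.5],0],
    [[0,-1,4.5],0],
    [[0,-1,4.5],0],
  ],
)

```text
t: 4.45
eef_pos: [0.5609, 0.0305, 0.1409]
tcp_rot: [-0.308, 3.126, 0.0]
wrist_force: [0.3, 1.2, 0.8]
width: 0.0004
gripper_force: 0.7
```

```bash
python3 -c "
from h import *
for i in range(3):
    bot.get_image('top'); go(1,.142)"
```

```text
shift [ 0.1  0.5 -1.1] turn -0.004166246429318621 F [-0.17348869  0.35939255  2.25489235] z [0.56087371 0.03052833 0.14091813] t 4.5 w -6.368958916697846e-05
shift [ 0.1  0.5 -1.1] turn -0.0041925609715953716 F [0.18532229 1.49264198 1.79890878] z [0.56085678 0.03053986 0.14087401] t 4.55 w 0.0005853671982105359
shift [ 0.1  0.5 -1.1] turn -0.0041278066903651656 F [-0.41258538  1.62998279  0.78387708] z [0.56085852 0.03052963 0.14087224] t 4.6 w 0.0005637040245225269
```

Key 2 is tapped. Next is key 3, the latched one, about 5 mm lower, so I'll approach it gently.

Emit:
servo_tool(
  plan=[
    [[0,0,-8],0],
    [[0,0,-16],0],
    [[0,-18,-18],0],
    [[0,-36,-18],0],
    [[0,-52,-18],0],
    [[0,-52,-18],0],
    [[0,-52,-10],0],
    [[0,-52,-2],0],
  ],
)

```text
t: 5.27
eef_pos: [0.5712, -0.0204, 0.143]
tcp_rot: [-0.307, 3.125, -0.0]
wrist_force: [0.5, -1.2, -0.5]
width: 0.0004
gripper_force: 0.0
```

Emit:
servo_tool(
  plan=[
    [[0,0,2],0],
    [[0,0,2],0],
    [[0,0,2],0],
  ],
)

```text
t: 5.52
eef_pos: [0.5702, -0.0199, 0.1399]
tcp_rot: [0.309, -3.125, -0.001]
wrist_force: [-0.3, 0.7, -0.2]
width: 0.0004
gripper_force: 0.0
```

```bash
python3 -c "
from h import *
go(2,.137)
bot.get_image('top'); go(2,.137)"
```

```text
shift [-0.7 -0.1  2.9] turn -0.0032747683119458415 F [-0.27778913  0.71425081 -0.22605637] z [ 0.57024186 -0.01993856  0.13993331] t 5.5167 w 0.0003833255683301658
shift [-0.4  0.   3.3] turn -0.0032991529412389475 F [ 0.23361828 -0.09749658 -0.7466262 ] z [ 0.5705815  -0.02002506  0.1403433 ] t 5.5667 w 0.0003758311622055147
```

Emit:
servo_tool(
  plan=[
    [[0,0,1],0],
    [[0,0,2],0],
    [[0,0,3],0],
    [[0,0,3.5],0],
    [[0,0,4],0],
    [[0,0,4],0],
    [[0,0,4],0],
  ],
)

```text
t: 6.15
eef_pos: [0.571, -0.0205, 0.137]
tcp_rot: [-0.308, 3.126, 0.0]
wrist_force: [-1.1, 0.6, 2.3]
width: 0.0006
gripper_force: 1.4
```

```bash
python3 -c "
from h import *
for i in range(3):
    bot.get_image('top'); go(2,.137);print(bot.get_obs()['gripper_force'])"
```

```text
shift [-0.1  0.6 -0. ] turn -0.00418612589989853 F [-1.20089006  0.81535485  2.10483465] z [ 0.57095162 -0.02052059  0.136985  ] t 6.2 w 4.888769649731843e-06
1.4725600741803646
shift [-0.1  0.6 -0. ] turn -0.004175961690915164 F [-1.14974675  1.15355565  2.85484387] z [ 0.57095596 -0.02053087  0.13697648] t 6.25 w 0.0006703296889141938
1.4762751013040543
shift [-0.1  0.6 -0. ] turn -0.004188762417711933 F [-1.0935155   0.98326935  3.00108585] z [ 0.5709469  -0.02050521  0.1369562 ] t 6.3 w 0.0006652947148508116
1.4835193706676364
```

Key 3 is touched at about 2.5 N and hasn't moved. On to key 4.

Emit:
servo_tool(
  plan=[
    [[0,0,-10],0],
    [[0,0,-20],0],
    [[0,-18,-22],0],
    [[0,-36,-22],0],
    [[0,-52,-22],0],
    [[0,-52,-22],0],
    [[0,-52,-14],0],
    [[0,-52,-9],0],
  ],
)

```text
t: 6.97
eef_pos: [0.581, -0.0714, 0.1456]
tcp_rot: [-0.307, 3.126, 0.0]
wrist_force: [0.5, 0.6, -0.3]
width: 0.0001
gripper_force: 0.0
```

Emit:
servo_tool(
  plan=[
    [[0,0,0],0],
    [[0,0,0],0],
    [[0,0,0],0],
  ],
)

```text
t: 7.22
eef_pos: [0.5807, -0.0709, 0.1453]
tcp_rot: [0.309, -3.126, -0.0]
wrist_force: [1.1, 0.4, 0.3]
width: 0.0006
gripper_force: 0.0
```

```bash
python3 -c "
from h import *
bot.get_image('top'); go(3,.1408)"
```

```text
shift [-0.4  0.   4.8] turn -0.0033160979042479166 F [-0.80233821 -0.03224533 -0.25357576] z [ 0.58090083 -0.07101766  0.14560232] t 7.2667 w 0.000320560525018191
```

Emit:
servo_tool(
  plan=[
    [[0,0,1],0],
    [[0,0,2],0],
    [[0,0,3],0],
    [[0,0,4],0],
    [[0,0,5],0],
    [[0,0,5],0],
    [[0,0,5],0],
  ],
)

```text
t: 7.85
eef_pos: [0.5811, -0.0715, 0.1408]
tcp_rot: [-0.308, 3.126, 0.0]
wrist_force: [-0.8, 0.1, 2.0]
width: 0.0002
gripper_force: 0.7
```

```bash
python3 -c "
from h import *
for i in range(3):
    bot.get_image('top'); go(3,.1408);print(bot.get_obs()['gripper_force'])"
```

```text
shift [-0.3  0.6  0.1] turn -0.004182257001375866 F [-0.21437114  0.51224454  1.17519619] z [ 0.581096   -0.07150322  0.1408573 ] t 7.9 w 0.000364271944031951
0.7394403393846005
shift [-0.3  0.6  0.1] turn -0.004162224022972616 F [-0.17269385  1.09741166  0.74731778] z [ 0.58111818 -0.07151651  0.14088618] t 7.95 w 0.0004764868754545595
0.738803279818967
shift [-0.3  0.6  0.1] turn -0.004157190273680111 F [-0.42026153  1.06769825  1.70602515] z [ 0.58108814 -0.07152026  0.14085544] t 8.0 w 0.0001611186367439718
0.7402832375373691
```

All four are tapped. Back to key 3 for the full press.

Emit:
servo_tool(
  plan=[
    [[0,0,-10],0],
    [[0,0,-18],0],
    [[0,18,-18],0],
    [[0,36,-18],0],
    [[0,52,-18],0],
    [[0,52,-18],0],
    [[0,52,-10],0],
    [[0,52,-3],0],
  ],
)

```text
t: 8.67
eef_pos: [0.5716, -0.021, 0.1442]
tcp_rot: [-0.308, 3.124, -0.001]
wrist_force: [-0.4, 0.2, -0.0]
width: 0.0002
gripper_force: 0.0
```

Emit:
servo_tool(
  plan=[
    [[0,0,3],0],
    [[0,0,6],0],
    [[0,0,8],0],
    [[0,0,10],0],
    [[0,0,12],0],
    [[0,0,13],0],
    [[0,0,13.5],0],
    [[0,0,13.5],0],
  ],
)

```text
t: 9.33
eef_pos: [0.5708, -0.021, 0.1305]
tcp_rot: [0.308, -3.126, 0.001]
wrist_force: [-3.5, -1.7, 3.6]
width: 0.0003
gripper_force: 2.3
```

```bash
python3 -c "
from h import *
bot.get_image('top'); go(2,.1302);print(bot.get_obs()['gripper_force'])"
```

```text
shift [-0.3  0.9  0.3] turn -0.004035670085457133 F [-3.39942503 -2.22237276  4.65916125] z [ 0.57083631 -0.02089459  0.13050265] t 9.3833 w 0.0005535079323366473
2.28495846739861
```

The key is near its stop at about 4.6 N. Letting go and checking.

Emit:
servo_tool(
  plan=[
    [[0,0,-5],0],
    [[0,0,-10],0],
    [[0,0,-20],0],
    [[0,0,-40],0],
    [[0,0,-60],0],
    [[0,0,-70],0],
    [[0,0,-70],0],
    [[0,0,-70],0],
  ],
)

```text
t: 10.05
eef_pos: [0.5714, -0.0204, 0.201]
tcp_rot: [-0.308, 3.124, -0.0]
wrist_force: [-0.7, 0.2, -0.2]
width: -0.0001
gripper_force: 0.0
```

Run:
```python
from h import *
d=bot.get_image("wrist");cv2.imwrite("pics/w2.png",d["img"][...,::-1]);P=cloud(d)
q=P.reshape(-1,3)
for k in K:
    s=q[(np.hypot(*(q[:,:2]-k).T)<.015)&(q[:,2]<.1)];print(len(s),np.median(s[:,2]) if len(s) else None)
print(bot.get_obs()["eef_pos"],bot.get_obs()["t"])
```

```text
1663 0.07785597902142771
1693 0.07780424316733037
1706 0.07779913345966363
1693 0.07784112052943142
[ 0.57064923 -0.02038725  0.19985661] 10.1
```

View pics/w2.png

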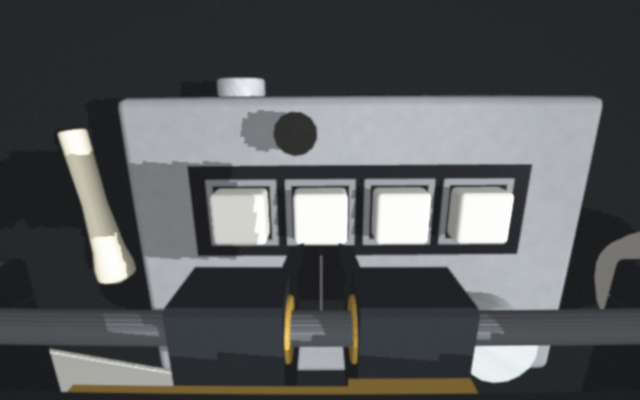

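All four keys, at about u=240, 320, 401 and 481, row 215, stand level at 77.8 mm. The stopper at (295,133) is undisturbed.

```bash
python3 -c "
from plant import bot
print(bot.finish_job())"
```

```text
the job is handed in; nothing more can be done
None
```

I tapped all four keys lightly from left to right, then pressed the latched key at place 3 in and let it go. All four now stand level at 77.8 mm, and the job is handed in; no verdict came back.

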